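# Put the carved fragment to bed: fold the pad flap down, then shut the case

### The job

The carved stone fragment is ready to be stored in its wooden case. With your fingertips push the upright green flap over and down until it lies flat above the stone, and only then swing the open wooden lid over it and push it fully shut, gently, without slamming or leaning hard on anything. Pick nothing up, do not disturb the stone, and leave the jar, the dish and the brush where they are.

Things in the scene. Friction and masses are not known exactly. Their poses are not given: they have to be found in the camera images.
- case: open wooden case fixed to the table, 200 mm along its own x, 220 mm along its own y, 70 mm high, walls 10 mm thick; origin at the centre of its underside, on the table. Its z axis is up; its +y side carries the flap, its -y side carries the lid. It stands at any yaw within about 0.45 rad.
- flap (a joint): angle of the stiff green flap, rad: 0 = flat above the stone (a stop; top face then 54 mm above the table), 1.57 = upright. 150 mm along case x, 125 mm from hinge to free edge, 8 mm thick, 0.08 kg; hinge line along case x. Friction hinge: stays where it is left, about 0.12 N m to turn, so push it all the way. Pushed from its outer (case +y) side it folds to case -y.
- flap_hinge (a point): middle of the flap's hinge line, in mid-thickness of the flap: case frame x 0, y +94 mm, z 50 mm
- flap_edge (a point): middle of the flap's free edge (mid-thickness), 125 mm from flap_hinge
- lid (a joint): angle of the light wooden lid, rad: 0 = shut on the rim (a stop; top face then 80 mm above the table), about 1.8 = open, leaning outwards. 200 mm along case x, 220 mm from hinge to free edge, 10 mm thick, 0.25 kg; hinge line along case x. Friction hinge: stays where it is left, about 0.5 N m to turn, so push it all the way. Pushed from its outer (case -y) side it swings to case +y.
- lid_hinge (a point): middle of the lid's hinge line, on the lid's inner face (the underside when shut; the 10 mm thickness lies outside it): case frame x 0, y -110 mm, z 70 mm
- lid_edge (a point): middle of the lid's free edge on its inner face, 220 mm from lid_hinge
- stone_center (a point): centre of the dark carved stone fragment lying loose on the case's floor, 105 x 85 x 30 mm, 0.65 kg, its top 40 mm above the table; stays where it is
- jar_center (a point): centre of a small amber glass jar with a black cap, 48 mm across, 65 mm high, standing loose on the table beside the case; stays where it is
- dish_center (a point): centre of a small white open dish, 70 mm across, 30 mm high, standing loose on the table beside the case; stays where it is
- brush_center (a point): near the middle of a flat red-handled brush with yellow bristles, about 160 mm long, 20 mm wide, 12 mm high, lying loose on the table beyond the case (+x side); stays where it is

How it is judged:
By the outcome, as a careful person would: the job done as asked, in the order asked, and still so for the second after the job is handed in, with the robot touching nothing.
It also fails if it takes over 58 s, if anything falls off the work surface, if the arm or the gripper's body presses on something with over 40 N, if the wrist force passes 120 N, or if a joint passes its speed limit or range.

### The arm

A 6-joint arm with a two-finger parallel gripper is mounted at the origin on the work surface. World frame = base frame: x ahead of the robot, y to its left, z up, the work surface at z = 0. Lengths are in mm, angles in rad, forces in N, time in s.
With the tool pointing down it reaches from about 350 to 975 mm from the base axis. Payload 4.9 kg.
Tool frame: the origin (TCP) lies between the finger pads; the fingertips stand 14 mm ahead of it and the grasp point (between the pads) lies 5 mm behind it; z points along the fingers, x is the direction in which the jaws open and shut, and the axes are right-handed (so a half turn about z gives the same grasp; the last joint's range is limited). The gripper opens to 85 mm and grips with 20 to 120 N. Pads are 22 mm wide; open, the fingers measure 114 mm over their backs; the gripper's body (76 mm by 85 mm) begins 54 mm behind the grasp point. The pads swing forward as they close: fully open they stand 13 mm farther back than shut.
Start: joints at [-1.277, 0.053, 1.613, -0, 1.476, -0.119], TCP at [250.728, -572.483, 223.804] pointing down, gripper open.
Joint ranges: [-3.01, 3.01], [-1.01, 2.22], [0.06, 2.58], [-1.02, 4.17], [0.09, 2.62], [-3.14, 3.14]. Speed limits (rad/s): [2.57, 2.57, 3.14, 3.14, 3.14, 3.14].

### API

Orientations are given as a unit quaternion [w, x, y, z].
In Python, from station import readout, eyes, ticket gives the robot as it stands.
- The arm moves only by the shell command python3 -m crank 'ROWS' [FORCE]. ROWS is JSON, a list that holds one entry, the list of rows, each a list of 7 numbers: the shift along the tool's x, y, z normalised to -1 to 1, where 1 is 20 mm, then the turn, a rotation vector about the tool's x, y, z normalised to -1 to 1, where 1 is 4 degrees, then the closure, from 0 (fully open) to 1 (shut). A call has 1 to 20 rows; each row shifts and turns the pose as measured when the row begins, along the tool's axes as they then stand; what a row does not reach is not made up. A row lasts 1/8 s, in which the tool goes at most 62.5 mm and 10.7 degrees, less where a joint would pass 70% of its speed; a pose out of reach is approached as far as the arm can. A call with a number of a shift or a turn outside -1 to 1 is refused whole. A call with a gripper value outside its range is refused whole. The fingers move at their own pace and stop on an object; FORCE is the grip in N (left out, the last holds). Time passes only in rows, so rows that do not move let the fingers close. It gives the time, the measured TCP pose, the force and the opening at its end, in the units of the state.
- readout.sense(): the state, without advancing time (a new reading comes with each control period).
- eyes.grab_frame(name): name is "scene" or "top"; returns (picture, depth): 420x560x3 uint8, red, green, blue; 420x560 float32, mm along the optical axis (not along the pixel's ray), 0 where there is no reading.
- eyes.camera_info(name): a dict with "mtx" (3x3 intrinsics, pixels), "origin" and "orientation" of the camera in the world. Camera axes: x right, y down, z forward; pixel columns grow to the right and rows downward; lengths in mm; the calibration is good to about 2 mm. A picture is of the moment at which its call begins. camera_info takes no time and is no camera call.
- ticket.close_job(): hands the job in, once; it reports no verdict.
The state is a dict: "time_s": time; "joints": joint angles; "qvel": joint speeds; "tau": joint torques, N m; "ee_pos": TCP position; "ee_rot": TCP orientation; "wrist_force": force on the tool from outside, world axes, zero at the start; "wrist_torque": the same for the moment, N m; "gripper_width": finger opening in mm.
Only numpy, scipy, OpenCV 4.12 (cv2) and the standard library are available. Lean on these libraries where they do the work, as an engineer would, in place of code of your own. Each camera call takes 0.05 s, during which the arm holds its last target.

## Working session

There is one attempt and no reset: what is moved stays moved. The work goes in short steps, Python scripts to look and compute and a shell command to move; the robot and the scene stay as the last step left them, time stands still between calls to the robot, and variables do not carry over. Pictures are saved under pics/ and viewed, and the job is handed in when it is done.

```bash
ls; mkdir -p pics
python3 - <<'E'
from station import readout, eyes, ticket
import cv2
print(readout.sense())
for n in("scene","top"):
    p,d=eyes.grab_frame(n); cv2.imwrite(f"pics/{n}0.png",p[:,:,::-1]); 
    import numpy as np; np.save(f"pics/{n}0d.npy",d)
    print(eyes.camera_info(n))
E
```

```text
pics
{'time_s': 0.0, 'joints': array([-1.27698713e+00,  5.33292303e-02,  1.61429466e+00, -1.36411539e-05,
        1.47600940e+00, -1.19004178e-01]), 'qvel': array([-0.00055348, -0.00174994, -0.00019161, -0.00052986, -0.00069311,
       -0.00050161]), 'tau': array([-1.05386684e-03, -3.93682015e+01, -3.70175743e+01, -2.13265030e-04,
        7.13513742e-03, -1.20987960e-05]), 'ee_pos': array([ 250.54979567, -571.8815299 ,  222.57977354]), 'ee_rot': array([-6.50540297e-04,  8.37014841e-01, -5.47179234e-01, -7.86061962e-04]), 'wrist_force': array([-0.13695951, -0.49344333,  0.01341437]), 'wrist_torque': array([ 0.00629272, -0.00916797, -0.02133702]), 'gripper_width': 85.47774476735948}
{'mtx': array([[385.65040151,   0.        , 282.86583581],
       [  0.        , 385.65040151, 196.7153029 ],
       [  0.        ,   0.        ,   1.        ]]), 'origin': array([1095.86527361,  -45.02283978,  855.4091461 ]), 'orientation': array([-0.20871521,  0.74297063,  0.60997036, -0.17991322])}
{'mtx': array([[498.78547357,   0.        , 280.12573081],
       [  0.        , 498.78547357, 202.13598473],
       [  0.        ,   0.        ,   1.        ]]), 'origin': array([ 385.96294694,   37.80057137, 1129.3268619 ]), 'orientation': array([-0.07337004,  0.73016142, -0.67562506,  0.07079488])}
```

View pics/scene0.png

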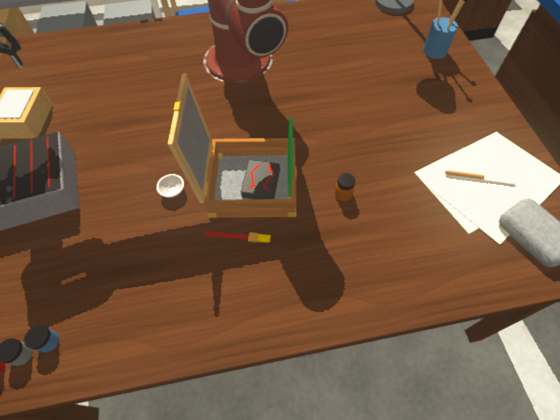

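View pics/top0.png

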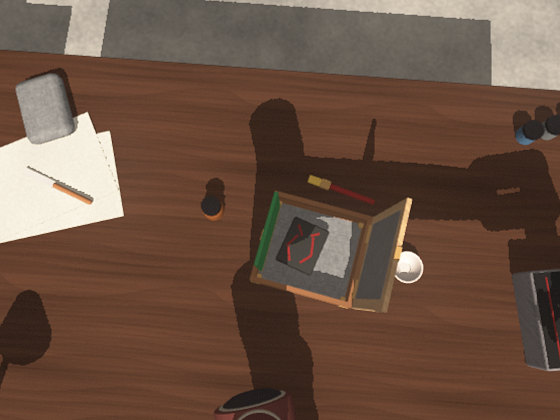

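The top view has the case around (310,245). The green flap is on its left (+y, from about (272,197) to (262,265)) and the lid leans out on the right. The dish is at (408,267), behind the lid. The jar is at (212,206), and the brush lies from (315,182) to (372,202) on the far side. Next I'll locate these in world coordinates.

```bash
cat > h.py <<'E'
from station import readout, eyes, ticket
import numpy as np, cv2
from scipy.spatial.transform import Rotation as R
def rot(q): return R.from_quat([q[1],q[2],q[3],q[0]])
def world(n,d):
    c=eyes.camera_info(n);K=c['mtx'];v,u=np.mgrid[0:420,0:560]
    P=np.stack([(u-K[0,2])/K[0,0]*d,(v-K[1,2])/K[1,1]*d,d],-1)
    return rot(c['orientation']).apply(P.reshape(-1,3)).reshape(420,560,3)+c['origin']
def st():
    s=readout.sense();print('t',round(s['time_s'],2),'p',s['ee_pos'].round(1),'F',s['wrist_force'].round(1),'w',s['gripper_width'].round(1),'q',s['joints'].round(2));print(rot(s['ee_rot']).as_matrix().round(3).tolist());return s
E
python3 - <<'E'
from h import *
for n in("top","scene"):
    im=cv2.imread(f"pics/{n}0.png");d=np.load(f"pics/{n}0d.npy");W=world(n,d)
    hsv=cv2.cvtColor(im,cv2.COLOR_BGR2HSV)
    H,S,V=[hsv[...,i].astype(int) for i in range(3)]
    print(n)
    u=np.arange(560)[None];v=np.arange(420)[:,None]
    box=((u>190)&(u<440)&(v>150)&(v<320)) if n=="top" else ((u>140)&(u<370)&(v>70)&(v<260))
    box=box&(d>0)
    g=box&(H>40)&(H<85)&(S>100)
    P=W[g];print('green',len(P),P.min(0).round(),P.max(0).round(),'zpct',np.percentile(P[:,2],[5,50,95]).round())
    if g.sum()>20:
        hi=P[P[:,2]>np.percentile(P[:,2],60)]
        r=cv2.fitLine(P[:,:2].astype(np.float32),cv2.DIST_HUBER,0,.01,.01).ravel();print('green line',r.round(3),'yaw of dir',np.degrees(np.arctan2(r[1],r[0])).round(1))
    rim=box&(W[...,2]>66)&(W[...,2]<74)&(S>80)&~g
    P=W[rim];print('rim n',len(P));
    if len(P)>10: print(cv2.minAreaRect(P[:,:2].astype(np.float32)))
    for nm,m in dict(white=box&(S<50)&(V>140)&(W[...,2]<40),amberblk=box&(W[...,2]>45)&(W[...,2]<75)&((u<235)&(n=="top")|(u>330)&(n!="top"))).items():
        c,l,stt,ce=cv2.connectedComponentsWithStats(m.astype(np.uint8))
        for i in range(1,c):
            if stt[i,4]>25: p=W[l==i];print(nm,stt[i],p.mean(0).round(),p.min(0).round(),p.max(0).round())
    hi=box&(W[...,2]>100)&~g
    P=W[hi];print('lid',len(P),P.min(0).round(),P.max(0).round())
    if len(P)>50:
        c0=P.mean(0);nn=np.linalg.svd(P-c0,full_matrices=False)[2][2];print('plane',c0.round(),nn.round(3))
    cp=np.linalg.norm
E
```

```text
top
green 684 [456.  52.  -3.] [642.  99. 181.] zpct [ 76. 166. 177.]
green line [ 9.83000e-01 -1.85000e-01  5.25821e+02  6.91240e+01] yaw of dir -10.6
rim n 1425
((522.883544921875, 33.53289794921875), (355.33404541015625, 200.4220428466797), 79.15341186523438)
white [ 314  217   38   61 1476] [523. -81.  11.] [ 458. -115.    3.] [592. -36.  37.]
white [396 252  27  31 527] [ 495. -246.   17.] [ 457. -271.   -1.] [ 526. -214.   36.]
amberblk [201 196  21  20 321] [587. 200.  64.] [566. 179.  50.] [608. 222.  71.]
lid 3489 [ 389. -180.  100.] [602.  88. 296.]
plane [ 485. -145.  221.] [-0.181 -0.976 -0.124]
scene
green 355 [330.  53.  -2.] [608. 121. 179.] zpct [ 68. 173. 177.]
green line [ 9.8000e-01 -1.9900e-01  5.5963e+02  6.6930e+01] yaw of dir -11.5
rim n 1141
((526.891357421875, 44.55322265625), (373.9125671386719, 204.23318481445312), 79.33482360839844)
white [220 170  27  29 622] [510. -80.  12.] [ 460. -111.    7.] [559. -38.  40.]
white [157 174  27  23 278] [ 494. -239.   18.] [ 458. -269.   -0.] [ 528. -204.   35.]
amberblk [337 173  18  18 260] [595. 200.  64.] [571. 180.  45.] [614. 223.  71.]
lid 2914 [ 392. -178.  100.] [592.  89. 294.]
plane [ 506. -147.  213.] [0.21  0.971 0.11 ]
```

Run:
```python
from h import *
yaw=np.radians(-11.0);ex=np.array([np.cos(yaw),np.sin(yaw)]);ey=np.array([-ex[1],ex[0]])
for n in("top","scene"):
    im=cv2.imread(f"pics/{n}0.png");d=np.load(f"pics/{n}0d.npy");W=world(n,d)
    hsv=cv2.cvtColor(im,cv2.COLOR_BGR2HSV);H,S,V=[hsv[...,i].astype(int) for i in range(3)]
    u=np.arange(560)[None];v=np.arange(420)[:,None]
    box=((u>240)&(u<440)&(v>150)&(v<320)) if n=="top" else ((u>140)&(u<310)&(v>70)&(v<260))
    box=box&(d>0);g=box&(H>40)&(H<85)&(S>100)
    rim=(box&(W[...,2]>66)&(W[...,2]<75)&~g).astype(np.uint8)
    # front and back walls: split along case x
    P=W[rim>0];x=P[:,:2]@ex;y=P[:,:2]@ey
    hx,b=np.histogram(x,bins=np.arange(x.min(),x.max()+5,5));print(n,'x',list(zip(b.round().astype(int).tolist(),hx.tolist())))
    hy,b=np.histogram(y,bins=np.arange(y.min(),y.max()+5,5));print('y',list(zip(b.round().astype(int).tolist(),hy.tolist())))
    for a in(0,1):
        lo=np.percentile(x,1 if a==0 else 99)
        Q=P[abs(x-lo)<15][:,:2].astype(np.float32)
        if len(Q)>20:
            r=cv2.fitLine(Q,cv2.DIST_HUBER,0,.01,.01).ravel();print('wall',len(Q),np.degrees(np.arctan(r[1]/r[0])).round(1),(r[2:]@ex).round(1),(r[2:]@ey).round(1))
    P=W[g&(W[...,2]>100)];print('flap x',np.percentile(P[:,:2]@ex,[1,50,99]).round(),'y',np.percentile(P[:,:2]@ey,[1,10,50,90,99]).round(),'zmax',P[:,2].max())
    P=W[box&(W[...,2]>100)&~g&(W[...,1]<0)];print('lid x',np.percentile(P[:,:2]@ex,[1,50,99]).round())
    yy=P[:,:2]@ey;print(np.polyfit(P[:,2],yy,1), np.percentile(P[:,2],[1,99]))
    # brush/ red
    m=box&((H<6)|(H>174))&(S>150)&(V>70)&(W[...,2]<30)
    c,l,s,ce=cv2.connectedComponentsWithStats(m.astype(np.uint8))
    for i in range(1,c):
        if s[i,4]>30:p=W[l==i];print('red',s[i],p.min(0).round(),p.max(0).round(),'case xy',(p[:,:2]@ex).min().round(),(p[:,:2]@ex).max().round(),(p[:,:2]@ey).min().round(),(p[:,:2]@ey).max().round())
```

```text
top x [(407, 245), (412, 252), (417, 39), (422, 24), (427, 20), (432, 20), (437, 14), (442, 12), (447, 16), (452, 11), (457, 11), (462, 10), (467, 12), (472, 14), (477, 14), (482, 11), (487, 12), (492, 12), (497, 16), (502, 12), (507, 14), (512, 15), (517, 12), (522, 11), (527, 14), (532, 13), (537, 12), (542, 11), (547, 16), (552, 13), (557, 13), (562, 12), (567, 11), (572, 8), (577, 12), (582, 8), (587, 12), (592, 30), (597, 223), (602, 219), (607, 10)]
y [(-45, 1), (-40, 95), (-35, 217), (-30, 164), (-25, 22), (-20, 24), (-15, 24), (-10, 22), (-5, 23), (0, 22), (5, 22), (10, 24), (15, 22), (20, 22), (25, 21), (30, 22), (35, 24), (40, 21), (45, 25), (50, 24), (55, 21), (60, 24), (65, 24), (70, 22), (75, 24), (80, 21), (85, 23), (90, 23), (95, 22), (100, 22), (105, 21), (110, 25), (115, 22), (120, 23), (125, 22), (130, 22), (135, 22), (140, 22), (145, 23), (150, 22), (155, 23), (160, 41), (165, 20), (170, 29), (175, 36), (180, 26)]
wall 538 79.1 412.2 72.5
wall 482 78.8 601.4 66.8
flap x [433. 503. 578.] y [165. 166. 169. 175. 176.] zmax 180.66323466072515
lid x [408. 503. 604.]
[ -
[... 687 characters left out ...]
, 18), (-2, 13), (3, 22), (8, 17), (13, 17), (18, 16), (23, 16), (28, 19), (33, 17), (38, 18), (43, 20), (48, 21), (53, 20), (58, 17), (63, 17), (68, 17), (73, 18), (78, 19), (83, 18), (88, 18), (93, 18), (98, 20), (103, 21), (108, 15), (113, 19), (118, 18), (123, 17), (128, 17), (133, 17), (138, 19), (143, 19), (148, 16), (153, 18), (158, 18), (163, 29), (168, 8), (173, 32), (178, 96), (183, 54)]
wall 319 79.5 416.4 68.1
wall 452 78.8 605.5 73.0
flap x [443. 539. 586.] y [168. 168. 172. 177. 178.] zmax 178.92740856002376
lid x [414. 529. 610.]
[ -0.09935617 -26.84091607] [102.55711225 291.34971777]
red [205 231  43   8 213] [ 635. -163.    2.] [673. -61.  16.] case xy 653.0 673.0 -37.0 67.0
```

The case sits at about (514,-21), yaw -11°. The flap is upright and the lid angle is about 1.67. I'll start by rising, shutting the fingers and aligning the tool yaw with the case.

```bash
cat >> h.py <<'E'
yaw=np.radians(-11.0);O=np.array([514.3,-21.5,0]);C=R.from_euler('z',yaw).as_matrix()
def tocase(p): return C.T@(np.asarray(p)-O)
def go(case,deg=True):
    s=st();M=rot(s['ee_rot']).as_matrix();t=O+C@np.array(case,float)
    Rt=C@np.diag([1,-1,-1]); rv=R.from_matrix(M.T@Rt).as_rotvec(degrees=True)
    print('case now',tocase(s['ee_pos']).round(1),'shift units(tool)',(M.T@(t-s['ee_pos'])/20).round(2),'turn units',(rv/4).round(2))
E
python3 -m crank '[[[0,0,-0.5,0,0,-0.98,1],[0,0,-0.5,0,0,-0.98,1],[0,0,-0.5,0,0,-0.98,1],[0,0,-0.5,0,0,-0.98,1],[0,0,-0.5,0,0,-0.98,1],[0,0,-0.5,0,0,-0.98,1],[0,0,-0.5,0,0,-0.98,1],[0,0,-0.5,0,0,-0.98,1],[0,0,-0.5,0,0,-0.98,1],[0,0,-0.5,0,0,-0.98,1],[0,0,-0.5,0,0,-0.98,1],[0,0,-0.5,0,0,-0.98,1],[0,0,-0.5,0,0,-0.98,1],[0,0,-0.5,0,0,-0.98,1]]]'
python3 -c "
from h import *
go([0,150,360])"
```

```text
time_s: 1.85
ee_pos: [249.6, -568.7, 354.4]
ee_rot: [-0.011, 0.996, -0.084, -0.004]
wrist_force: [0.3, -0.2, -0.8]
gripper_width: -0.1Traceback (most recent call last):
  File "<string>", line 3, in <module>
    go([0,150,360])
    ~~^^^^^^^^^^^^^
  File "h.py", line 14, in go
    s=st();M=rot(s['ee_rot']).as_matrix();t=O+C@np.array(case,float)
  File "h.py", line 10, in st
    s=readout.sense();print('t',round(s['time_s'],2),'p',s['ee_pos'].round(1),'F',s['wrist_force'].round(1),'w',s['gripper_width'].round(1),'q',s['joints'].round(2));print(rot(s['ee_rot']).as_matrix().round(3).tolist());return s
                                                                                                                ^^^^^^^^^^^^^^^^^^^^^^^^
AttributeError: 'float' object has no attribute 'round'
```

```bash
sed -i "s/s\['gripper_width'\].round(1)/round(s['gripper_width'],1)/" h.py
python3 -c "
from h import *
go([0,150,360])"
```

```text
t 1.85 p [ 249.6 -568.7  354.4] F [ 0.3 -0.2 -0.8] w -0.1 q [-1.28  0.01  1.44 -0.    1.71 -1.11]
[[0.986, -0.167, -0.007], [-0.167, -0.986, 0.022], [-0.01, -0.02, -1.0]]
case now [-155.5 -587.7  354.4] shift units(tool) [  8.65 -36.69   0.38] turn units [-0.29  0.15  0.34]
```

```bash
python3 -m crank '[[[0.24,-1,0,-0.15,0.08,0.17,1],[0.24,-1,0,-0.15,0.08,0.17,1],[0.24,-1,0,0,0,0,1],[0.24,-1,0,0,0,0,1],[0.24,-1,0,0,0,0,1],[0.24,-1,0,0,0,0,1],[0.24,-1,0,0,0,0,1],[0.24,-1,0,0,0,0,1],[0.24,-1,0,0,0,0,1],[0.24,-1,0,0,0,0,1],[0.24,-1,0,0,0,0,1],[0.24,-1,0,0,0,0,1],[0.24,-1,0,0,0,0,1],[0.24,-1,0,0,0,0,1],[0.24,-1,0,0,0,0,1],[0.24,-1,0,0,0,0,1]]]'
python3 -c "
from h import *
go([0,150,360])"
```

```text
time_s: 3.85
ee_pos: [392.4, -250.8, 353.9]
ee_rot: [-0.001, 0.995, -0.096, 0.0]
wrist_force: [0.4, -0.1, 0.0]
gripper_width: 0.1
t 3.85 p [ 392.4 -250.8  353.9] F [ 0.4 -0.1  0. ] w 0.1 q [-0.73 -0.38  1.78  0.    1.74 -0.54]
[[0.981, -0.191, 0.001], [-0.191, -0.981, 0.001], [0.001, -0.001, -1.0]]
case now [ -75.9 -248.3  353.9] shift units(tool) [  3.78 -19.92  -0.28] turn units [-0.02 -0.01 -0.01]
```

```bash
python3 -m crank '[[[0.2,-1,0,0,0,0,1],[0.2,-1,0,0,0,0,1],[0.2,-1,0,0,0,0,1],[0.2,-1,0,0,0,0,1],[0.2,-1,0,0,0,0,1],[0.2,-1,0,0,0,0,1],[0.2,-1,0,0,0,0,1],[0.2,-1,0,0,0,0,1],[0.2,-1,0,0,0,0,1],[0.2,-1,0,0,0,0,1],[0.2,-1,0,0,0,0,1],[0.2,-1,0,0,0,0,1],[0.2,-1,0,0,0,0,1],[0.2,-1,0,0,0,0,1],[0.2,-1,0,0,0,0,1],[0.2,-1,0,0,0,0,1],[0.2,-1,0,0,0,0,1],[0.2,-1,0,0,0,0,1],[0.2,-1,0,0,0,0,1],[0.2,-1,0,0,0,0,1]]]'
python3 -c "
from h import *
go([0,145,150])"
```

```text
time_s: 6.35
ee_pos: [548.7, 154.7, 355.2]
ee_rot: [-0.0, 0.995, -0.095, 0.002]
wrist_force: [0.2, 0.0, 0.1]
gripper_width: -0.2
t 6.35 p [548.7 154.7 355.2] F [0.2 0.  0.1] w -0.2 q [ 0.14 -0.12  1.57 -0.    1.69  0.33]
[[0.982, -0.189, 0.004], [-0.189, -0.982, -0.0], [0.004, -0.001, -1.0]]
case now [1.000e-01 1.795e+02 3.552e+02] shift units(tool) [-0.05  1.73 10.26] turn units [-0.01 -0.05  0.03]
```

```bash
python3 -m crank '[[[0,0.2,1,0,0,0,1],[0,0.2,1,0,0,0,1],[0,0.2,1,0,0,0,1],[0,0.2,1,0,0,0,1],[0,0.2,1,0,0,0,1],[0,0.2,1,0,0,0,1],[0,0.2,1,0,0,0,1],[0,0.1,1,0,0,0,1],[0,0,0.9,0,0,0,1],[0,0,0.5,0,0,0,1],[0,0,0,0,0,0,1]]]'
python3 - <<'E'
from h import *
go([0,109,150])
p,d=eyes.grab_frame("scene");cv2.imwrite("pics/s1.png",cv2.resize(p[60:260,120:390,::-1],None,fx=2.8,fy=2.8))
E
```

```text
time_s: 7.72
ee_pos: [541.7, 122.6, 151.2]
ee_rot: [0.001, 0.995, -0.095, -0.001]
wrist_force: [-0.4, 0.6, 0.4]
gripper_width: 0.0
t 7.72 p [541.7 122.6 151.2] F [-0.4  0.6  0.4] w 0.0 q [ 0.09 -0.06  1.85 -0.    1.35  0.28]
[[0.982, -0.19, -0.001], [-0.19, -0.982, -0.001], [-0.001, 0.002, -1.0]]
case now [ -0.6 146.7 151.2] shift units(tool) [0.03 1.88 0.06] turn units [0.02 0.02 0.01]
```

View pics/s1.png

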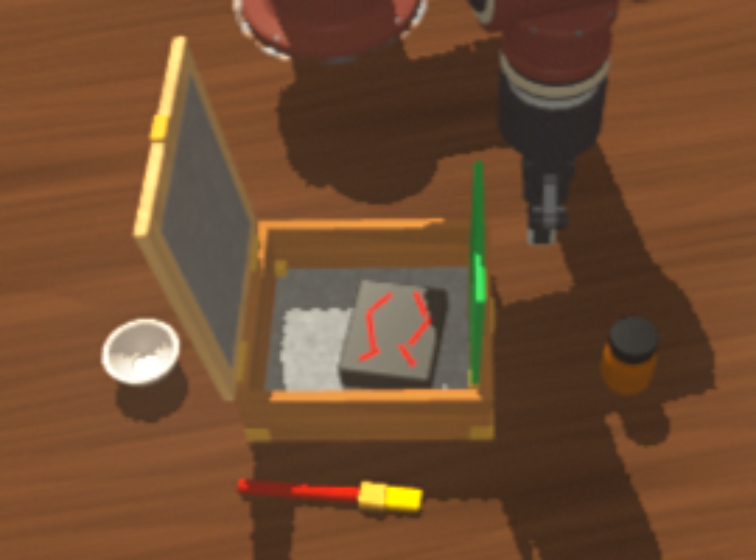

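The view shows the shut fingers just outside the flap's top edge (crop pixel (540,235), flap at (478,240)). Jar, dish and brush are clear. Next I push along the flap's arc.

```bash
python3 -m crank '[[[0,0.47,0,0,0,0,1],[0,0.47,0,0,0,0,1],[0,0.47,0,0,0,0,1],[0,0.35,0,0,0,0,1],[0,0.28,0.02,0,0,0,1],[0,0.28,0.02,0,0,0,1],[0,0.28,0.02,0,0,0,1],[0,0.28,0.02,0,0,0,1],[0,0.26,0.09,0,0,0,1],[0,0.26,0.09,0,0,0,1],[0,0.26,0.09,0,0,0,1],[0,0.26,0.09,0,0,0,1]]]'
python3 - <<'E'
from h import *
go([0,47.7,127])
E
```

```text
time_s: 9.28
ee_pos: [528.4, 40.9, 146.3]
ee_rot: [-0.0, 0.995, -0.095, 0.003]
wrist_force: [-0.3, 1.7, -0.2]
gripper_width: 0.1
t 9.28 p [528.4  40.9 146.3] F [-0.3  1.7 -0.2] w 0.1 q [-0.06 -0.12  1.91  0.    1.34  0.13]
[[0.982, -0.19, 0.006], [-0.19, -0.982, -0.0], [0.006, -0.001, -1.0]]
case now [  2.   64.  146.3] shift units(tool) [-0.11  0.81  0.97] turn units [-0.01 -0.09  0.02]
```

```bash
python3 -m crank '[[[-0.03,0.2,0.26,0,0,0,1],[-0.03,0.2,0.26,0,0,0,1],[-0.03,0.2,0.26,0,0,0,1],[0,0.2,0.26,0,0,0,1],[0,0.18,0.21,0,0,0,1],[0,0.18,0.21,0,0,0,1],[0,0.18,0.21,0,0,0,1],[0,0.18,0.21,0,0,0,1]]]'
python3 - <<'E'
from h import *
go([0,24,90])
p,d=eyes.grab_frame("scene");cv2.imwrite("pics/s2.png",cv2.resize(p[60:260,120:390,::-1],None,fx=2.8,fy=2.8))
E
```

```text
time_s: 10.28
ee_pos: [520.6, 9.0, 106.1]
ee_rot: [0.0, 0.995, -0.095, 0.003]
wrist_force: [0.5, -0.1, 0.8]
gripper_width: 0.0
t 10.28 p [520.6   9.  106.1] F [ 0.5 -0.1  0.8] w 0.0 q [-0.13 -0.1   1.97 -0.    1.27  0.06]
[[0.982, -0.19, 0.006], [-0.19, -0.982, -0.001], [0.006, -0.0, -1.0]]
case now [  0.4  31.1 106.1] shift units(tool) [-0.02  0.36  0.8 ] turn units [-0.01 -0.09  0.02]
```

View pics/s2.png

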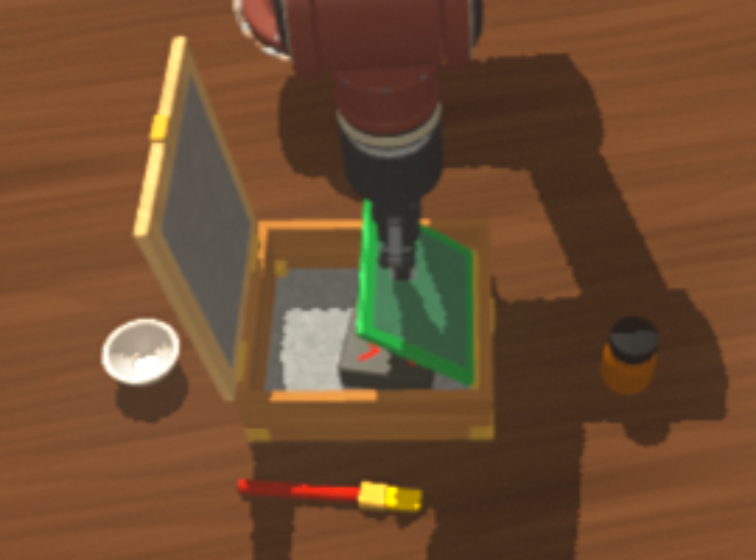

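The flap is at about 30°, with the fingertips on its outer face at crop pixel (400,270). I'll keep pressing down gently.

```bash
python3 -m crank '[[[0,0.08,0.2,0,0,0,1],[0,0.08,0.2,0,0,0,1],[0,0.08,0.2,0,0,0,1],[0,0.08,0.2,0,0,0,1],[0,0.02,0.16,0,0,0,1],[0,0,0.15,0,0,0,1],[0,0,0.15,0,0,0,1],[0,0,0.15,0,0,0,1]]]'
python3 - <<'E'
from h import *
go([0,20,68])
E
```

```text
time_s: 11.32
ee_pos: [519.2, 1.3, 75.5]
ee_rot: [0.001, 0.995, -0.095, 0.003]
wrist_force: [0.9, -1.0, 2.2]
gripper_width: -0.4
t 11.32 p [519.2   1.3  75.5] F [ 0.9 -1.   2.2] w -0.4 q [-0.14 -0.06  1.99 -0.    1.21  0.05]
[[0.982, -0.19, 0.006], [-0.19, -0.982, -0.002], [0.006, 0.0, -1.0]]
case now [ 0.5 23.3 75.5] shift units(tool) [-0.03  0.16  0.37] turn units [ 0.01 -0.09  0.02]
```

```bash
python3 -m crank '[[[0,0,0.1,0,0,0,1],[0,0,0.1,0,0,0,1],[0,0,0.1,0,0,0,1]]]'; python3 -m crank '[[[0,0,0.1,0,0,0,1]]]'
```

```text
time_s: 11.7
ee_pos: [519.2, 1.3, 69.0]
ee_rot: [0.001, 0.995, -0.095, 0.003]
wrist_force: [-0.4, -0.9, 1.3]
gripper_width: -0.1
time_s: 11.82
ee_pos: [519.2, 1.3, 66.9]
ee_rot: [0.001, 0.995, -0.095, 0.003]
wrist_force: [-0.5, -0.6, 2.1]
gripper_width: -0.1
```

```bash
python3 -m crank '[[[0,0,0.08,0,0,0,1]]]'; python3 -m crank '[[[0,0,0.08,0,0,0,1]]]'
```

```text
time_s: 11.95
ee_pos: [519.3, 1.2, 65.2]
ee_rot: [0.001, 0.995, -0.095, 0.003]
wrist_force: [0.1, -0.4, 0.9]
gripper_width: -0.3
time_s: 12.08
ee_pos: [519.3, 1.2, 63.5]
ee_rot: [0.001, 0.995, -0.095, 0.003]
wrist_force: [-0.5, -0.4, 1.1]
gripper_width: -0.1
```

```bash
python3 -m crank '[[[0,0,0.08,0,0,0,1]]]';  python3 - <<'E'
from h import *
st()
p,d=eyes.grab_frame("scene");cv2.imwrite("pics/s3.png",cv2.resize(p[60:260,120:390,::-1],None,fx=2.8,fy=2.8))
hsv=cv2.cvtColor(p,cv2.COLOR_RGB2HSV);m=(hsv[...,0]>40)&(hsv[...,0]<85)&(hsv[...,1]>100)&(d>0)
P=world("scene",d)[m];Q=(P-O)@C;Q=Q[abs(Q[:,0])<90]
for a in range(-50,110,15):
    q=Q[(Q[:,1]>=a)&(Q[:,1]<a+15)]
    if len(q): print(a,len(q),np.median(q[:,2]).round(1))
E
```

```text
time_s: 12.2
ee_pos: [519.3, 1.2, 61.8]
ee_rot: [0.001, 0.995, -0.095, 0.003]
wrist_force: [-0.2, -0.7, 1.8]
gripper_width: -0.2
t 12.2 p [519.3   1.2  61.8] F [-0.2 -0.7  1.8] w -0.2 q [-0.14 -0.04  1.99 -0.    1.18  0.05]
[[0.982, -0.19, 0.006], [-0.19, -0.982, -0.002], [0.006, 0.001, -1.0]]
-35 196 78.1
-20 296 76.2
-5 207 73.2
10 133 70.5
25 78 66.5
40 193 64.3
55 100 61.3
70 136 57.3
85 96 55.8
```

View pics/s3.png

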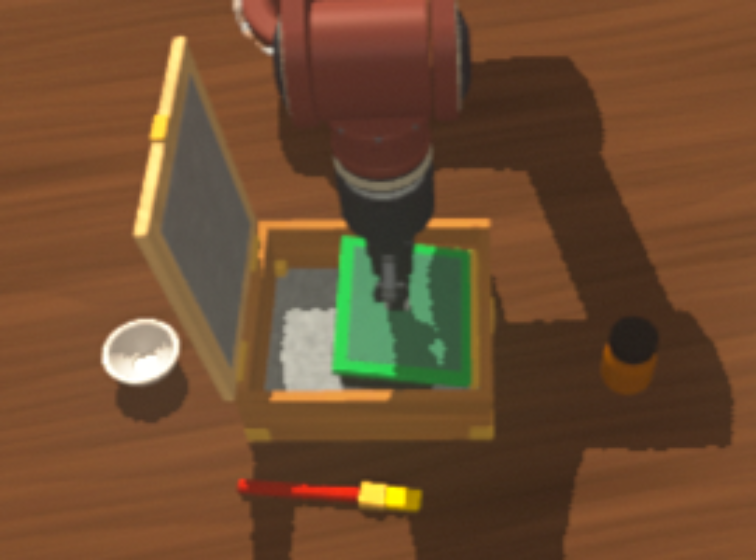

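The flap is nearly down, about 10° short by depth (the free edge reads about 78 mm). Force is small, so I'll continue in small steps.

```bash
python3 -m crank '[[[0,0,0.12,0,0,0,1],[0,0,0.12,0,0,0,1]]]'; python3 -m crank '[[[0,0,0.1,0,0,0,1],[0,0,0.1,0,0,0,1]]]';python3 - <<'E'
from h import *
st()
p,d=eyes.grab_frame("scene")
hsv=cv2.cvtColor(p,cv2.COLOR_RGB2HSV);m=(hsv[...,0]>40)&(hsv[...,0]<85)&(hsv[...,1]>100)&(d>0)
P=world("scene",d)[m];Q=(P-O)@C;Q=Q[abs(Q[:,0])<90]
for a in range(-50,110,15):
    q=Q[(Q[:,1]>=a)&(Q[:,1]<a+15)]
    if len(q): print(a,len(q),np.median(q[:,2]).round(1))
E
```

```text
time_s: 12.5
ee_pos: [519.3, 1.2, 56.7]
ee_rot: [0.001, 0.995, -0.095, 0.003]
wrist_force: [-0.2, -1.1, 1.1]
gripper_width: 0.0
time_s: 12.75
ee_pos: [519.3, 1.1, 52.3]
ee_rot: [0.001, 0.995, -0.095, 0.003]
wrist_force: [-0.4, -0.6, 1.8]
gripper_width: 0.3
t 12.75 p [519.3   1.1  52.3] F [-0.4 -0.6  1.8] w 0.3 q [-0.14 -0.03  2.   -0.    1.17  0.05]
[[0.982, -0.19, 0.006], [-0.19, -0.982, -0.002], [0.006, 0.001, -1.0]]
-35 224 63.6
-20 291 63.2
-5 213 62.2
10 123 60.8
25 73 59.0
40 193 58.7
55 103 57.5
70 139 55.7
85 94 55.0
```

```bash
python3 -m crank '[[[0,0,0.1,0,0,0,1],[0,0,0.08,0,0,0,1]]]'; python3 -m crank '[[[0,0,0.07,0,0,0,1]]]'; python3 -m crank '[[[0,0,0.06,0,0,0,1]]]'
```

```text
time_s: 13.05
ee_pos: [519.2, 1.1, 48.2]
ee_rot: [0.001, 0.995, -0.095, 0.003]
wrist_force: [-0.5, -0.7, 0.7]
gripper_width: -0.2
time_s: 13.18
ee_pos: [519.2, 1.1, 46.7]
ee_rot: [0.001, 0.995, -0.095, 0.003]
wrist_force: [0.2, -0.7, 1.0]
gripper_width: 0.0
time_s: 13.3
ee_pos: [519.3, 1.0, 46.4]
ee_rot: [0.001, 0.995, -0.095, 0.003]
wrist_force: [-5.5, -0.0, 12.1]
gripper_width: 0.1
```

```bash
cat >> h.py <<'E'
def flap(n):
    p,d=eyes.grab_frame(n)
    hsv=cv2.cvtColor(p,cv2.COLOR_RGB2HSV);m=(hsv[...,0]>40)&(hsv[...,0]<85)&(hsv[...,1]>100)&(d>0)
    P=world(n,d)[m];Q=(P-O)@C;Q=Q[(abs(Q[:,0])<90)&(Q[:,2]>45)]
    if len(Q)<10: print(n,'flap not seen'); return p,d
    print(n,[(a,np.median(Q[(Q[:,1]>=a)&(Q[:,1]<a+20)][:,2]).round(1)) for a in range(-45,95,20) if ((Q[:,1]>=a)&(Q[:,1]<a+20)).sum()>5]); return p,d
E
python3 -c "
from h import *
st();flap('scene')"
```

```text
t 13.3 p [519.3   1.   46.4] F [-5.5 -0.  12.1] w 0.1 q [-0.14 -0.02  2.   -0.    1.16  0.05]
[[0.982, -0.189, 0.005], [-0.189, -0.982, -0.002], [0.005, 0.001, -1.0]]
scene [(-45, np.float64(54.6)), (-25, np.float64(55.1)), (-5, np.float64(55.3)), (15, np.float64(55.2)), (35, np.float64(55.1)), (55, np.float64(55.5)), (75, np.float64(54.9))]
```

The flap is flat at 55 mm across its whole length, and the stop showed up as a force rise to 12 N. Now I lift off and check.

```bash
python3 -m crank '[[[0,0,-0.3,0,0,0,1],[0,0,-0.6,0,0,0,1],[0,0,-1,0,0,0,1],[0,0,-1,0,0,0,1],[0,0,-1,0,0,0,1],[0,0,-1,0,0,0,1],[0,0,-1,0,0,0,1],[0,0,-1,0,0,0,1],[0,0,-1,0,0,0,1],[0,0,-1,0,0,0,1],[0,0,-1,0,0,0,1],[0,0,-1,0,0,0,1],[0,0,-1,0,0,0,1],[0,0,-1,0,0,0,1],[0,0,-1,0,0,0,1],[0,0,-1,0,0,0,1],[0,0,-1,0,0,0,1]]]'
python3 - <<'E'
from h import *
go([20,-200,350])
p,d=flap("scene");cv2.imwrite("pics/s4.png",cv2.resize(p[60:260,120:390,::-1],None,fx=2.8,fy=2.8))
E
```

```text
time_s: 15.48
ee_pos: [516.1, 2.4, 382.7]
ee_rot: [-0.0, 0.995, -0.095, 0.002]
wrist_force: [0.0, 0.0, -1.1]
gripper_width: 0.1
t 15.47 p [516.1   2.4 382.7] F [ 0.   0.  -1.1] w 0.1 q [-0.14 -0.26  1.64  0.    1.75  0.05]
[[0.982, -0.189, 0.005], [-0.189, -0.982, 0.0], [0.005, -0.001, -1.0]]
case now [ -2.8  23.8 382.7] shift units(tool) [ 1.11 11.19  1.63] turn units [-0.02 -0.07  0.02]
scene [(-45, np.float64(54.6)), (-25, np.float64(55.2)), (-5, np.float64(55.3)), (15, np.float64(55.2)), (35, np.float64(55.2)), (55, np.float64(55.3)), (75, np.float64(55.0))]
```

View pics/s4.png

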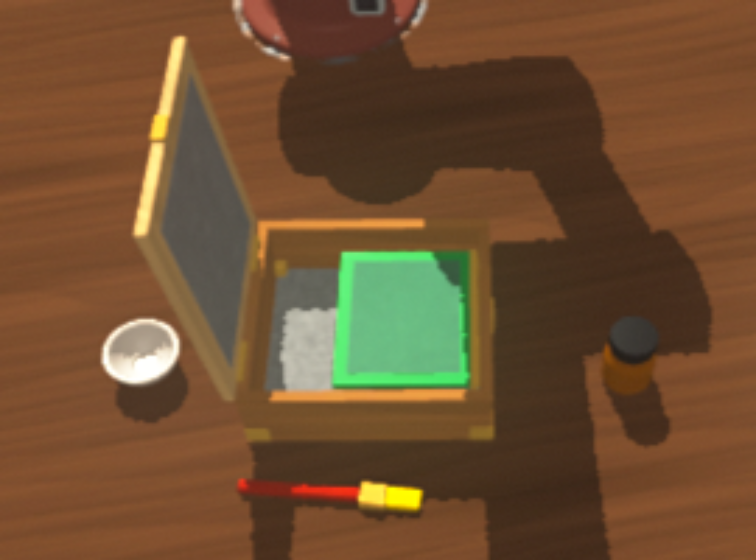

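The flap lies flat (green rectangle, crop pixels (335-470, 252-385)) and everything else is unmoved. Next I cross above the lid to its outer side.

```bash
python3 -m crank '[[[0.15,1,0,0,0,0,1],[0.15,1,0,0,0,0,1],[0.15,1,0,0,0,0,1],[0.15,1,0,0,0,0,1],[0.15,1,0,0,0,0,1],[0.15,1,0,0,0,0,1],[0.15,1,0,0,0,0,1],[0.15,1,0,0,0,0,1],[0.15,1,0,0,0,0,1],[0.15,1,0,0,0,0,1],[0.15,1,0,0,0,0,1]]]'
python3 - <<'E'
from h import *
go([30,-190,250])
E
```

```text
time_s: 16.9
ee_pos: [508.2, -227.5, 388.2]
ee_rot: [-0.001, 0.996, -0.093, 0.005]
wrist_force: [-0.6, -0.3, 1.5]
gripper_width: 0.1
t 16.9 p [ 508.2 -227.5  388.2] F [-0.6 -0.3  1.5] w 0.1 q [-0.56 -0.16  1.55  0.01  1.74 -0.37]
[[0.983, -0.186, 0.01], [-0.186, -0.983, 0.0], [0.009, -0.002, -1.0]]
case now [  33.3 -203.4  388.2] shift units(tool) [-0.23 -0.65  6.91] turn units [-0.03 -0.13  0.07]
```

```bash
python3 -m crank '[[[0,-0.1,0.8,0,-0.13,0.07,1],[0,-0.1,1,0,0,0,1],[0,-0.1,1,0,0,0,1],[0,-0.1,1,0,0,0,1],[0,-0.1,1,0,0,0,1],[0,0,1,0,0,0,1],[0,0,0.6,0,0,0,1],[0,0,0.2,0,0,0,1]]]'
python3 - <<'E'
from h import *
go([30,-151,250])
p,d=eyes.grab_frame("scene");cv2.imwrite("pics/s5.png",cv2.resize(p[60:260,120:390,::-1],None,fx=2.8,fy=2.8))
E
```

```text
time_s: 17.9
ee_pos: [509.2, -215.9, 244.5]
ee_rot: [-0.002, 0.995, -0.096, -0.002]
wrist_force: [-0.4, 0.6, -0.4]
gripper_width: 0.0
t 17.9 p [ 509.2 -215.9  244.5] F [-0.4  0.6 -0.4] w 0.0 q [-0.54 -0.13  1.75  0.    1.52 -0.35]
[[0.982, -0.19, -0.004], [-0.19, -0.982, 0.005], [-0.005, -0.005, -1.0]]
case now [  32.1 -191.8  244.5] shift units(tool) [-0.11 -2.04 -0.27] turn units [-0.06  0.06  0.01]
```

View pics/s5.png

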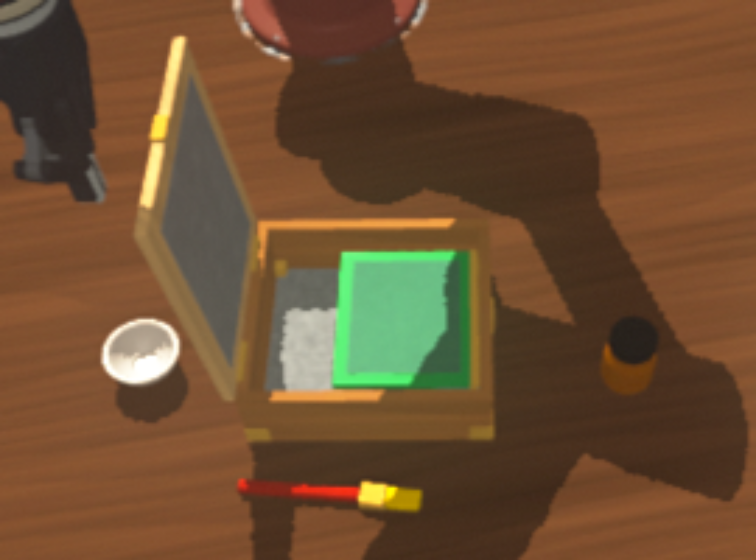

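The fingers seem to look spread at crop pixels (30,165) and (90,190), although the width reads 0. I'll check the full frame before pushing.

Run:
```python
from h import *
p,d=eyes.grab_frame("scene");cv2.imwrite("pics/s6.png",cv2.resize(p[40:170,80:240,::-1],None,fx=4.5,fy=4.5))
W=world("scene",d);Q=((W-O)@C)
m=(Q[...,1]<-155)&(Q[...,2]>200)&(Q[...,2]<330)&(d>0)&(abs(Q[...,0])<200)
q=Q[m];print(len(q))
for z in range(200,330,10):
    k=q[(q[:,2]>=z)&(q[:,2]<z+10)]
    if len(k):print(z,len(k),'x',k[:,0].min().round(),k[:,0].max().round(),'y',k[:,1].min().round(),k[:,1].max().round())
```

```text
414
250 9 x 25.0 39.0 y -184.0 -180.0
260 40 x 25.0 46.0 y -198.0 -180.0
270 46 x 26.0 46.0 y -198.0 -179.0
280 24 x 26.0 46.0 y -196.0 -180.0
290 35 x 6.0 63.0 y -202.0 -177.0
300 85 x -7.0 69.0 y -203.0 -177.0
310 69 x -14.0 79.0 y -200.0 -175.0
320 106 x -22.0 83.0 y -204.0 -174.0
```

View pics/s6.png

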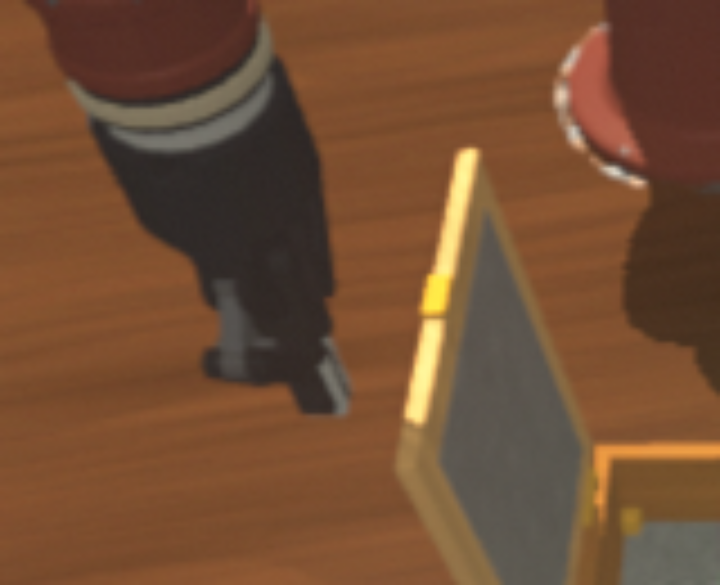

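The fingers are shut. The other shape is only a knuckle about 35 mm above the tips. Now I push the lid over.

```bash
python3 -m crank '[[[-0.02,-0.5,-0.05,0,0,0,1],[-0.02,-0.5,-0.05,0,0,0,1],[0,-0.5,-0.05,0,0,0,1],[0,-0.4,-0.05,0,0,0,1],[0,-0.4,0,0,0,0,1],[0,-0.4,0,0,0,0,1],[0,-0.4,0.0,0,0,0,1],[0,-0.4,0.02,0,0,0,1],[0,-0.4,0.03,0,0,0,1],[0,-0.4,0.03,0,0,0,1],[0,-0.4,0.04,0,0,0,1]]]'
python3 - <<'E'
from h import *
go([30,-81.5,248])
E
```

```text
time_s: 19.38
ee_pos: [529.0, -119.6, 251.7]
ee_rot: [0.001, 0.995, -0.096, 0.001]
wrist_force: [-0.6, -1.7, 0.7]
gripper_width: 0.0
t 19.38 p [ 529.  -119.6  251.7] F [-0.6 -1.7  0.7] w 0.0 q [-0.36 -0.16  1.77 -0.    1.53 -0.17]
[[0.982, -0.191, 0.002], [-0.191, -0.982, -0.001], [0.003, 0.001, -1.0]]
case now [ 33.1 -93.5 251.7] shift units(tool) [-0.16 -0.6   0.18] turn units [ 0.01 -0.04 -0.01]
```

```bash
python3 -m crank '[[[0,-0.3,0.1,0,0,0,1],[0,-0.4,0.12,0,0,0,1],[0,-0.45,0.16,0,0,0,1],[0,-0.45,0.17,0,0,0,1],[0,-0.45,0.17,0,0,0,1],[0,-0.45,0.18,0,0,0,1],[0,-0.41,0.24,0,0,0,1],[0,-0.41,0.28,0,0,0,1],[0,-0.41,0.28,0,0,0,1],[0,-0.41,0.28,0,0,0,1]]]'
python3 - <<'E'
from h import *
go([30,6.3,203])
p,d=eyes.grab_frame("scene");cv2.imwrite("pics/s7.png",cv2.resize(p[60:260,120:390,::-1],None,fx=2.8,fy=2.8))
E
```

```text
time_s: 20.62
ee_pos: [546.4, -31.7, 209.4]
ee_rot: [-0.0, 0.995, -0.096, 0.002]
wrist_force: [0.7, -1.7, 0.6]
gripper_width: 0.2
t 20.62 p [546.4 -31.7 209.4] F [ 0.7 -1.7  0.6] w 0.2 q [-0.19 -0.13  1.81  0.    1.45 -0.  ]
[[0.982, -0.191, 0.004], [-0.191, -0.982, 0.0], [0.003, -0.001, -1.0]]
case now [ 33.5  -3.9 209.4] shift units(tool) [-0.17 -0.51  0.32] turn units [-0.01 -0.05 -0.  ]
```

View pics/s7.png

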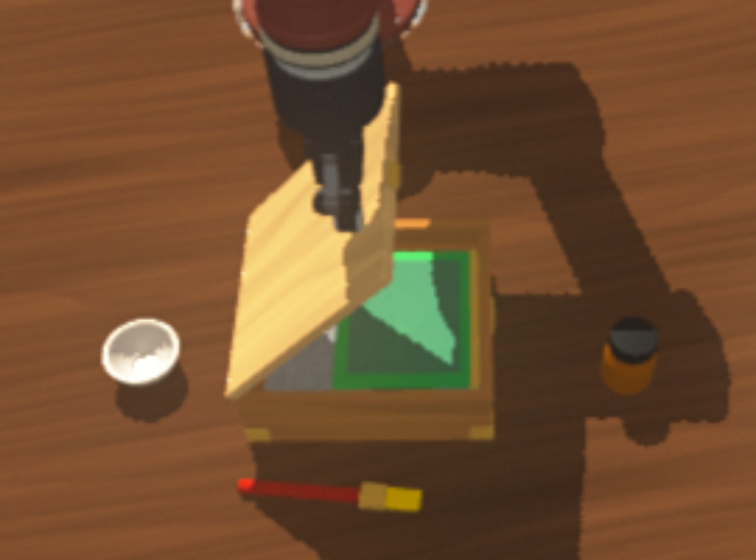

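The lid is at about 45° with the fingertips on its outer face at crop pixel (347,225). The flap below still lies flat.

```bash
python3 -m crank '[[[0,-0.25,0.2,0,0,0,1],[0,-0.3,0.3,0,0,0,1],[0,-0.32,0.36,0,0,0,1],[0,-0.32,0.38,0,0,0,1],[0,-0.32,0.38,0,0,0,1],[0,-0.3,0.38,0,0,0,1],[0,-0.24,0.36,0,0,0,1],[0,-0.18,0.36,0,0,0,1],[0,-0.18,0.36,0,0,0,1],[0,-0.18,0.36,0,0,0,1],[0,-0.12,0.3,0,0,0,1]]]'
python3 - <<'E'
from h import *
go([30,69,72])
E
```

```text
time_s: 22.05
ee_pos: [557.2, 26.4, 128.1]
ee_rot: [-0.001, 0.995, -0.096, 0.001]
wrist_force: [0.2, -1.2, 1.1]
gripper_width: -0.1
t 22.05 p [557.2  26.4 128.1] F [ 0.2 -1.2  1.1] w -0.1 q [-0.09 -0.03  1.86  0.    1.31  0.1 ]
[[0.982, -0.191, 0.002], [-0.191, -0.982, 0.002], [0.002, -0.002, -1.0]]
case now [ 32.9  55.2 128.1] shift units(tool) [-0.15 -0.68  2.81] turn units [-0.03 -0.02  0.  ]
```

```bash
python3 -m crank '[[[0,-0.1,0.25,0,0,0,1],[0,-0.1,0.25,0,0,0,1],[0,-0.1,0.25,0,0,0,1],[0,-0.1,0.25,0,0,0,1],[0,-0.05,0.25,0,0,0,1],[0,-0.05,0.25,0,0,0,1],[0,0,0.22,0,0,0,1],[0,0,0.2,0,0,0,1],[0,0,0.18,0,0,0,1]]]'
python3 - <<'E'
from h import *
go([30,69,72])
E
```

```text
time_s: 23.18
ee_pos: [559.4, 37.8, 83.3]
ee_rot: [-0.002, 0.995, -0.096, 0.001]
wrist_force: [0.2, 1.4, 1.7]
gripper_width: 0.1
t 23.18 p [559.4  37.8  83.3] F [0.2 1.4 1.7] w 0.1 q [-0.07  0.03  1.88  0.    1.23  0.12]
[[0.982, -0.191, 0.002], [-0.191, -0.982, 0.004], [0.001, -0.004, -1.0]]
case now [33.  66.9 83.3] shift units(tool) [-0.15 -0.11  0.57] turn units [-0.06 -0.02  0.  ]
```

```bash
python3 -m crank '[[[0,0,0.12,0,0,0,1],[0,0,0.12,0,0,0,1],[0,0,0.1,0,0,0,1]]]'; python3 -m crank '[[[0,0,0.08,0,0,0,1]]]'; python3 -m crank '[[[0,0,0.07,0,0,0,1]]]'
```

```text
time_s: 23.55
ee_pos: [559.5, 38.1, 76.1]
ee_rot: [-0.002, 0.995, -0.096, 0.001]
wrist_force: [0.1, 0.9, 1.5]
gripper_width: 0.2
time_s: 23.68
ee_pos: [559.5, 38.1, 74.4]
ee_rot: [-0.002, 0.995, -0.096, 0.001]
wrist_force: [0.7, 1.1, 0.6]
gripper_width: -0.2
time_s: 23.8
ee_pos: [559.5, 38.1, 73.0]
ee_rot: [-0.002, 0.995, -0.096, 0.001]
wrist_force: [0.8, 0.9, 1.1]
gripper_width: 0.0
```

```bash
python3 -m crank '[[[0,0,0.06,0,0,0,1]]]'; python3 -m crank '[[[0,0,0.06,0,0,0,1]]]'
```

```text
time_s: 23.92
ee_pos: [559.6, 38.1, 72.5]
ee_rot: [-0.002, 0.995, -0.096, 0.001]
wrist_force: [-3.1, 1.5, 8.6]
gripper_width: -0.0
time_s: 24.05
ee_pos: [559.6, 38.1, 72.5]
ee_rot: [-0.002, 0.995, -0.096, 0.0]
wrist_force: [-4.7, 1.1, 9.8]
gripper_width: 0.1
```

The force rose to about 10 N and the motion stopped at TCP z 72.5, matching the predicted 72 for a shut lid. I'll lift off and check.

```bash
python3 -m crank '[[[0,0,-0.2,0,0,0,1],[0,0,-0.5,0,0,0,1],[0,0,-1,0,0,0,1],[0,0,-1,0,0,0,1],[0,0,-1,0,0,0,1],[0,0,-1,0,0,0,1],[0,0,-1,0,0,0,1],[0,0,-1,0,0,0,1],[0,0,-1,0,0,0,1],[0,0,-1,0,0,0,1],[0,0,-1,0,0,0,1],[0,0,-1,0,0,0,1],[0,0,-0.5,0,0,0,1],[0,0,0,0,0,0,1],[0,0,0,0,0,0,1],[0,0,0,0,0,0,1]]]'
python3 - <<'E'
from h import *
st()
for n in("scene","top"):
    p,d=eyes.grab_frame(n)
    cv2.imwrite(f"pics/e_{n}.png",cv2.resize(p[60:260,120:390,::-1] if n=="scene" else p[130:330,180:450,::-1],None,fx=2.8,fy=2.8))
    Q=(world(n,d)-O)@C
    m=(d>0)&(abs(Q[...,0])<92)&(Q[...,2]>60)&(Q[...,2]<110)
    print(n,[(a,int(k.sum()),np.median(Q[k][:,2]).round(1)) for a in range(-110,110,20) for k in [m&(Q[...,1]>=a)&(Q[...,1]<a+20)] if k.sum()>5])
    hsv=cv2.cvtColor(p,cv2.COLOR_RGB2HSV);W=world(n,d)
    u=np.arange(560)[None];v=np.arange(420)[:,None]
    b=(d>0)&(((u>190)&(u<440)&(v>150)&(v<320)) if n=="top" else ((u>140)&(u<370)&(v>70)&(v<260)))
    w=b&(hsv[...,1]<50)&(hsv[...,2]>140)&(W[...,2]<40)&(W[...,1]<-190)
    j=b&(W[...,2]>45)&(W[...,2]<75)&((u<235)if n=="top" else (u>330))
    print('dish',w.sum(),W[w].mean(0).round(),'jar',j.sum(),W[j].mean(0).round())
E
```

```text
time_s: 26.05
ee_pos: [558.9, 36.5, 312.7]
ee_rot: [-0.001, 0.995, -0.096, 0.001]
wrist_force: [-0.1, 0.7, 0.7]
gripper_width: -0.2
t 26.05 p [558.9  36.5 312.7] F [-0.1  0.7  0.7] w -0.2 q [-0.07 -0.14  1.65  0.    1.63  0.12]
[[0.982, -0.191, 0.003], [-0.191, -0.982, 0.002], [0.003, -0.003, -1.0]]
scene [(-110, 479, np.float64(80.6)), (-90, 472, np.float64(80.6)), (-70, 481, np.float64(80.7)), (-50, 473, np.float64(80.9)), (-30, 473, np.float64(80.8)), (-10, 474, np.float64(80.8)), (10, 472, np.float64(80.9)), (30, 479, np.float64(80.8)), (50, 472, np.float64(81.1)), (70, 469, np.float64(80.9)), (90, 447, np.float64(80.8))]
dish 202 [ 498. -239.   18.] jar 258 [595. 200.  64.]
top [(-110, 841, np.float64(80.2)), (-90, 834, np.float64(80.2)), (-70, 762, np.float64(80.2)), (-50, 139, np.float64(80.0)), (-10, 245, np.float64(80.0)), (10, 447, np.float64(80.0)), (30, 409, np.float64(80.0)), (50, 241, np.float64(80.5)), (70, 151, np.float64(80.2)), (90, 246, np.float64(80.0))]
dish 619 [ 496. -241.   18.] jar 322 [586. 200.  64.]
```

View pics/e_scene.png

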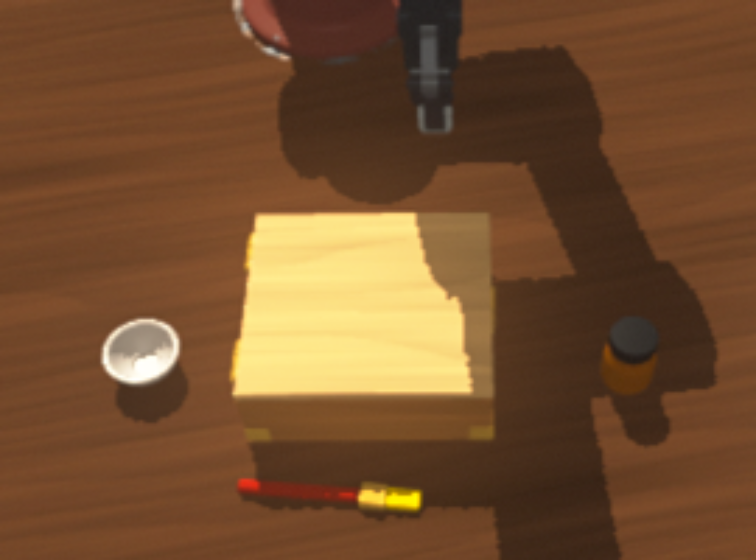

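View pics/e_top.png

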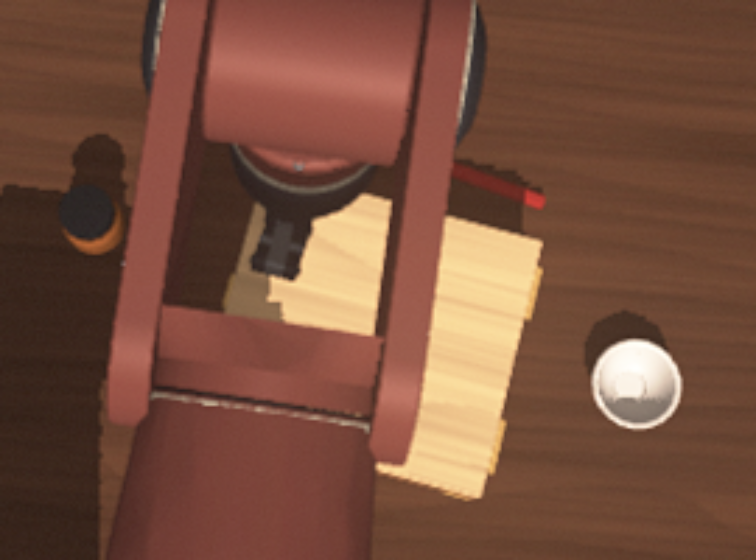

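Both views show the lid flat on the rim, with its top at 80-81 mm along its whole length (crop pixels (240-490, 213-395) in the scene view). The dish, jar and brush are where they were, and the arm is clear. I'm handing the job in.

```bash
python3 -c "
from station import ticket
print(ticket.close_job())"
```

```text
the job is handed in; nothing more can be done
None
```

The case is closed: I folded the green flap flat first, then swung the lid over and pushed it fully shut, with shut fingertips throughout. I handed the job in at about 26 s; no verdict is reported.

- **Flap:** its top read about 55 mm along its whole length after I lifted off (54 expected). It took about 2 N while moving and 12 N at the stop.
- **Lid:** its top read 80–81 mm everywhere in both views (80 expected). It took about 2 N while moving and 10 N at the stop.
- **Jar, dish and brush:** the jar and dish read within about 5 mm of where they started, which is within the scatter of the measurement. I checked the brush by eye in the scene view only, because the arm partly hides it in the top view.
- **Stone:** I could not see it under the flap and lid, so I did not check it directly. The fingers only ever touched the flap and lid.
- **One disagreement:** the shut fingertips touched about 8 mm behind the tool point (TCP), not 14 mm ahead of it as specified. I relied on force and depth to find the flap's stop, and used the corrected offset for the lid.

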